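# Restart the grinder after an overload trip

### The job

The grinder has tripped on overload. On its control station, press the blue reset button all the way in with your fingertips and let it come back up, then do the same with the green start button, and take your hand clear. Press lightly, do not press the red stop, the black jog button or the emergency stop, do not lean on the box or its lamps, and leave the tools and parts lying around it where they are.

Things in the scene. Friction and masses are not known exactly. Their poses are not given: they have to be found in the camera images.
- station: The grinder's control station: light-grey metal box bolted to the bench, 150 (x) x 230 (y) x 66 mm high, origin at the centre of its underside, z up, -x side towards the robot. Front row on its flat lid: four push buttons along its own y, 36 mm in front of its centre, at y = +69, +23, -23, -69 mm; which colour is where varies. Feet stick out 21 mm at both ends.
- lamps (a point): Point on the lid midway between two fixed round pilot lamps in the back row (33 mm behind the station's centre, at its y = -24 mm, white, and -70 mm, amber = tripped). They rise 16 mm above the lid. To be left alone.
- conduit (a point): Where the conduit elbow that leaves the station's back enters the bench, 116 mm behind the station's centre; the elbow is fixed, 21 mm thick, up to 44 mm high.
- reset_unit: The fixed part of the blue button: polished metal bezel ring 30 mm across and 4 mm high on a plain aluminium plate; origin at its centre on the lid face, 66 mm above the bench. It carries the blue cap.
- reset_top (a point): Centre of the top of the blue RESET push button (clears the overload trip): a flat round cap 23 mm across. Unpressed, it stands 17 mm above the lid and 13 mm above its bezel, 83 mm above the bench; the point goes down with the cap.
- reset (a joint): How far the blue cap is pressed straight down, in m: 0 = up, 0.006 = fully in. It is a spring return button: it starts to move at about 2.5 N, needs about 6 N to be fully in, switches at 3.5 mm, then meets a hard end stop (over 40 N breaks it), and comes up by itself when let go.
- start_unit: The fixed part of the green button: polished metal bezel ring 30 mm across and 4 mm high on a plain aluminium plate; origin at its centre on the lid face, 66 mm above the bench. It carries the green cap.
- start_top (a point): Centre of the top of the green START push button: a flat round cap 23 mm across. Unpressed, it stands 17 mm above the lid and 13 mm above its bezel, 83 mm above the bench; the point goes down with the cap.
- start (a joint): How far the green cap is pressed straight down, in m: 0 = up, 0.006 = fully in. It is a spring return button: it starts to move at about 2.5 N, needs about 6 N to be fully in, switches at 3.5 mm, then meets a hard end stop (over 40 N breaks it), and comes up by itself when let go.
- stop_unit: The fixed part of the red button: polished metal bezel ring 30 mm across and 4 mm high on a plain aluminium plate; origin at its centre on the lid face, 66 mm above the bench. It carries the red cap.
- stop_top (a point): Centre of the top of the red STOP push button, to be left alone: a flat round cap 23 mm across. Unpressed, it stands 17 mm above the lid and 13 mm above its bezel, 83 mm above the bench; the point goes down with the cap.
- stop (a joint): How far the red cap is pressed straight down, in m: 0 = up, 0.006 = fully in. It is a spring return button: it starts to move at about 2.5 N, needs about 6 N to be fully in, switches at 3.5 mm, then meets a hard end stop (over 40 N breaks it), and comes up by itself when let go.
- jog_unit: The fixed part of the black button: polished metal bezel ring 30 mm across and 4 mm high on a plain aluminium plate; origin at its centre on the lid face, 66 mm above the bench. It carries the black cap.
- jog_top (a point): Centre of the top of the black JOG (inching) push button, to be left alone: a flat round cap 23 mm across. Unpressed, it stands 17 mm above the lid and 13 mm above its bezel, 83 mm above the bench; the point goes down with the cap.
- jog (a joint): How far the black cap is pressed straight down, in m: 0 = up, 0.006 = fully in. It is a spring return button: it starts to move at about 2.5 N, needs about 6 N to be fully in, switches at 3.5 mm, then meets a hard end stop (over 40 N breaks it), and comes up by itself when let go.
- estop_top (a point): Centre of the top of the red mushroom emergency stop (40 mm across), 99 mm above the bench. To be left alone.
- estop (a joint): How far the emergency stop is pushed in, in m: 0 = out, 0.005 = fully in. It needs 15 N to start.
- bolt: A loose M20 steel hex bolt standing on its head on the bench in front of the station: head 34 mm across and 12.5 mm high, shank 20 mm thick, 73 mm tall in all; origin at the centre of its underside.
- flap_disc: A loose 115 mm flap disc, 15 mm high, black back and brown flaps, lying flat beside the +y end of the station; origin at the centre of its underside.
- carton: A loose open cardboard carton of small bolts, 85 x 85 x 50 mm, beside the -y end of the station; origin at the centre of its underside.
- die_grinder: A loose yellow cordless die grinder with a 68 mm wire wheel, 240 mm long and 60 to 68 mm high, lying behind the station; origin on the bench under its middle, its x axis along it towards the wire wheel.
There are look-alikes about, which are no part of the job. Of the things that look like the bolt, take the one that is nearest to the robot's base at the start.

How it is judged:
By the outcome, as a careful person would: the job done as asked, in the order asked, and still so for the second after the job is handed in, with the robot touching nothing.
It also fails if it takes over 35 s, if anything falls off the work surface, if the arm or the gripper's body presses on something with over 40 N, if the wrist force passes 120 N, or if a joint passes its speed limit or range.

### The arm

A 6-joint arm with a two-finger parallel gripper is mounted at the origin on the work surface. World frame = base frame: x ahead of the robot, y to its left, z up, the work surface at z = 0. Lengths are in m, angles in degrees, forces in N, time in s.
With the tool pointing down it reaches from about 0.35 to 0.875 m from the base axis. Payload 4.2 kg.
Tool frame: the origin (TCP) lies at the very end of the fingers, on their centre line; the grasp point (between the pads) lies 19 mm behind it; z points along the fingers, y is the line along which they close (so a half turn about z gives the same grasp; the last joint's range is limited). The gripper opens to 87 mm and grips with 3 to 60 N. Pads are 19 mm wide; open, the fingers measure 117 mm over their backs; the gripper's body (75 mm by 190 mm) begins 51 mm behind the grasp point.
Start: joints at [-55.428, 22.042, 0.453, 0, -68.411, -14.817], TCP at [0.211, -0.588, 0.188] pointing down, gripper open.
Joint ranges: [-179.83, 179.83], [-69.29, 118.12], [-61.27, 80.66], [-181.25, 117.63], [-171.15, -9.14], [-177.46, 177.46]. Speed limits (degrees/s): [159.86, 159.86, 180, 180, 180, 180].

### API

Orientations are given as a 3x3 rotation matrix whose columns are the frame's x, y, z axes.
In Python, from station import monitor, cams, ticket gives the robot as it stands.
- The arm moves only by the tool drive_tool, never from a script. Its argument "moves" is a list of rows, each an object with "delta_pos": the shift along the tool's x, y, z in mm, a list of three; "turn": the turn about the tool's z in rad; "claw": the opening, from 0 (shut) to 1 (fully open). A call has 1 to 12 rows; each row shifts and turns the commanded pose from where the row before left it, along the tool's axes as they then stand; what a row does not reach is not made up. A row lasts 1/8 s, in which the tool goes at most 62.5 mm and 10.7 degrees, less where a joint would pass 70% of its speed; a pose out of reach is approached as far as the arm can. A call is refused whole if a number of a shift passes 62.5 or a number of a turn 0.188, either way. A call with a gripper value outside its range is refused whole. The fingers move at their own pace and stop on an object; the grip force is fixed at half the most. Time passes only in rows, so rows that do not move let the fingers close. It gives the time, the measured TCP pose, the force, the opening and the grip force at its end, in the units of the state.
- monitor.sense(): the state, without advancing time (a new reading comes with each control period).
- cams.capture(name): name is "side" or "top"; returns a dict with "color" (384x512x3 uint8, red, green, blue), "range_z" (384x512 float32, m along the optical axis (not along the pixel's ray), 0 where there is no reading), "vertical_fov" (degrees; the focal length in pixels is half the picture's height over the tangent of half this angle, whatever the lens; pixels are square), "cx", "cy" (the principal point, pixels), "dist" ([k1, k2, p1, p2, k3] as OpenCV has them; the pictures are not rectified), "extrinsics" (4x4, takes a point from camera to world coordinates). Camera axes: x right, y down, z forward; pixel columns grow to the right and rows downward; lengths in m; the calibration is good to about 2 mm. A picture is of the moment at which its call begins.
- ticket.finish_job(): hands the job in; it is judged then, once.
The state is a dict: "time_s": time; "joints": joint angles; "joint_velocities": joint speeds; "effort": joint torques, N m; "tcp_pos": TCP position; "ee_rot": TCP orientation; "wrist_force": force on the tool from outside, world axes, zero at the start; "moment": the same for the moment, N m; "gripper_width": opening from 0.0 (shut) to 1.0 (fully open); "gripper_force": force on a finger pad.
Only numpy, scipy, OpenCV 4.12 (cv2) and the standard library are available. Lean on these libraries where they do the work, as an engineer would, in place of code of your own. Each camera call takes 0.05 s, during which the arm holds its last target. There are 200 camera calls.

## Working session

There is one attempt and no reset: what is moved stays moved. The work goes in short steps, Python scripts to look and compute and a tool call to move; the robot and the scene stay as the last step left them, time stands still between calls to the robot, and variables do not carry over. Pictures are saved under pics/ and viewed, at most 10 in all, crops included, and the job is handed in when it is done.

Besides the shell and the picture viewer there is one more tool, called after "Emit:" by a JSON object that holds its "method" and its "body", one argument or row to a line. drive_tool: Moves the arm, as the interface text tells. Its arguments: {"type":"object","properties":{"moves":{"type":"array","items":{"type":"object","properties":{"delta_pos":{"type":"array","items":{"type":"number"}},"turn":{"type":"number"},"claw":{"type":"number"}}}}},"required":["moves"]}

```bash
mkdir -p pics; cat > h.py <<'E'
import numpy as np, cv2
from station import monitor, cams, ticket
def K(c):
    f=c["color"].shape[0]/2/np.tan(np.radians(c["vertical_fov"])/2)
    return np.array([[f,0,c["cx"]],[0,f,c["cy"]],[0,0,1.]])
def ray(c,uv):
    p=cv2.undistortPoints(np.array(uv,float).reshape(-1,1,2),K(c),np.array(c["dist"],float))[:,0]
    E=np.array(c["extrinsics"]); d=np.c_[p,np.ones(len(p))]
    return E[:3,3],d@E[:3,:3].T,d
def onplane(c,uv,z):
    o,d,_=ray(c,uv); return o+d*((z-o[2])/d[:,2])[:,None]
def bydepth(c,uv):
    o,d,_=ray(c,uv); uv=np.round(np.array(uv)).astype(int).reshape(-1,2)
    return o+d*c["range_z"][uv[:,1],uv[:,0]][:,None]
E
python3 - <<'E'
from h import *
ims=[]
for n in("top","side"):
    c=cams.capture(n); np.save(f"{n}0.npy",c,allow_pickle=True)
    cv2.imwrite(f"pics/{n}0.png",cv2.resize(c["color"][...,::-1],(768,576),interpolation=cv2.INTER_CUBIC))
    print(n,c["vertical_fov"],c["cx"],c["cy"],c["dist"],np.round(c["extrinsics"],3).tolist())
s=monitor.sense();print(s["time_s"],s["tcp_pos"],np.round(s["ee_rot"],3).tolist(),s["gripper_width"])
E
```

```text
top 42.14932188925597 250.31112840761108 200.43859144158426 [-0.05598365  0.          0.          0.          0.        ] [[0.025, -0.985, 0.169, 0.315], [-1.0, -0.026, 0.002, -0.008], [0.003, -0.169, -0.986, 1.398], [0.0, 0.0, 0.0, 1.0]]
side 52.08653915369875 254.1379076632474 188.13183746942423 [-0.11602673  0.          0.          0.          0.        ] [[-0.734, -0.517, 0.441, 0.096], [-0.679, 0.567, -0.466, 0.467], [-0.009, -0.642, -0.767, 0.897], [0.0, 0.0, 0.0, 1.0]]
0.1 [ 0.21104632 -0.58765278  0.18738752] [[-0.941, -0.338, -0.001], [-0.338, 0.941, 0.002], [0.0, 0.002, -1.0]] 1.0023303280422355
```

View pics/top0.png

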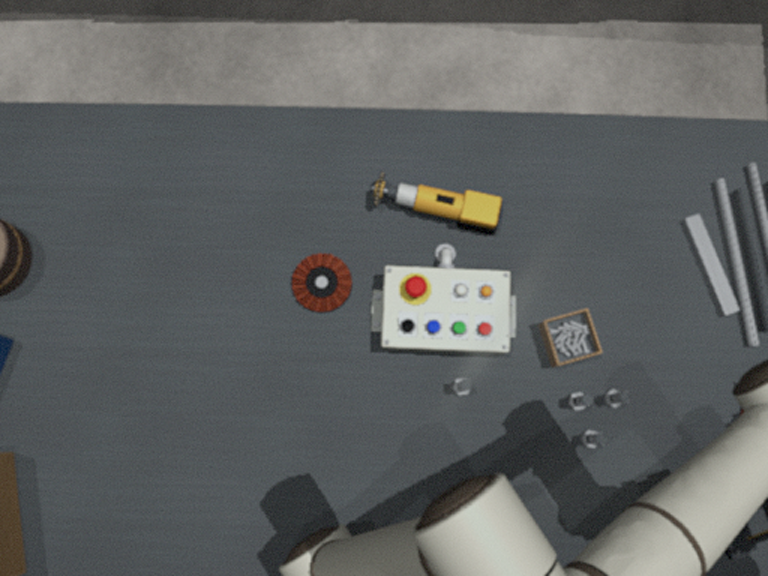

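View pics/side0.png

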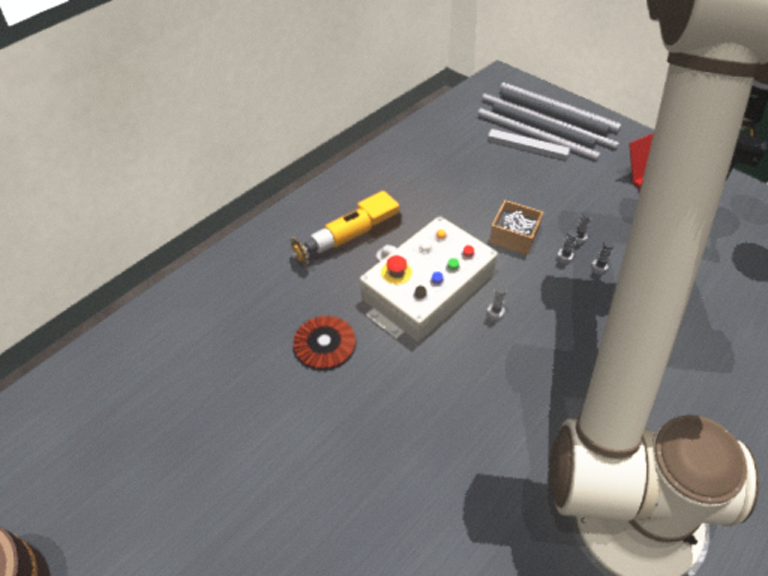

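Top view, at 1.5x scale: the front row is black (407,326), blue (433,327), green (459,328) and red (485,329). The e-stop is at (416,288), the lamps at (461,291) and (486,292), and a bolt stands at (461,387). The side view shows the same layout. Next I'll measure the caps in both views.

```bash
cat >> h.py <<'E'
HSV=dict(blue=((105,120,60),(130,255,255)),green=((45,110,50),(80,255,255)))
def cap(c,col,win):
    x0,y0,x1,y1=win
    m=cv2.inRange(cv2.cvtColor(c["color"],cv2.COLOR_RGB2HSV),*HSV[col]); w=np.zeros_like(m); w[y0:y1,x0:x1]=m[y0:y1,x0:x1]
    n,_,st,ce=cv2.connectedComponentsWithStats(w)
    if n<2: return None,0
    i=1+np.argmax(st[1:,4]); return ce[i],st[i,4]
E
python3 - <<'E'
from h import *
W=dict(top=(245,170,350,240),side=(235,140,340,225)); R={}
for n in W:
    c=np.load(f"{n}0.npy",allow_pickle=True).item()
    for col in HSV:
        uv,a=cap(c,col,W[n]); R[n,col]=ray(c,[uv])
        print(n,col,uv,a,onplane(c,[uv],.083).round(4),bydepth(c,[uv]).round(4))
    if n=="top":
        # lid outline
        m=cv2.inRange(c["color"],(150,150,140),(255,255,255)); w=0*m; w[170:242,245:350]=m[170:242,245:350]
        w=cv2.morphologyEx(w,cv2.MORPH_CLOSE,np.ones((15,15)))
        k=max(cv2.findContours(w,0,2)[0],key=cv2.contourArea); b=cv2.boxPoints(cv2.minAreaRect(k)); p=onplane(c,b,.066)
        print("lid",p.round(4),np.linalg.norm(p[1]-p[0]),np.linalg.norm(p[2]-p[1]))
        uv=np.array([[416,288],[461,291],[486,292],[461,387],[459,380],[407,326],[485,329]])/1.5
        print(bydepth(c,uv).round(3))
for col in HSV:
    (o1,d1,_),(o2,d2,_)=R["top",col],R["side",col]
    t,*_=np.linalg.lstsq(np.c_[d1[0],-d2[0]],o2-o1,rcond=None)
    print(col,(o1+t[0]*d1).round(4),(o2+t[1]*d2).round(4))
E
```

```text
top blue [288.47058824 217.43137255] 51 [[ 0.4976 -0.1087  0.083 ]] [[ 0.4977 -0.1087  0.0827]]
top green [305.5 218. ] 44 [[ 0.4973 -0.1541  0.083 ]] [[ 0.4978 -0.1545  0.079 ]]
lid [[ 0.4624  0.001   0.066 ]
 [ 0.6348 -0.0019  0.066 ]
 [ 0.6301 -0.2638  0.066 ]
 [ 0.4576 -0.2553  0.066 ]] 0.17243542225472525 0.2619547519654441
[[ 0.563 -0.077  0.099]
 [ 0.563 -0.159  0.082]
 [ 0.562 -0.203  0.083]
 [ 0.392 -0.161  0.068]
 [ 0.408 -0.164  0.011]
 [ 0.497 -0.063  0.08 ]
 [ 0.495 -0.202  0.082]]
side blue [291.15151515 184.27272727] 33 [[ 0.4988 -0.1061  0.083 ]] [[ 0.499  -0.1063  0.0827]]
side green [301.87096774 175.12903226] 31 [[ 0.4979 -0.1521  0.083 ]] [[ 0.4974 -0.1513  0.0841]]
blue [[ 0.498  -0.1089  0.0804]] [[ 0.5    -0.1077  0.0806]]
green [[ 0.4975 -0.1543  0.081 ]] [[ 0.4989 -0.1536  0.0811]]
```

Both views agree: blue is at about (0.498, -0.1075), green at about (0.498, -0.153), and the top is at about 0.083. The clearances are fine at the current yaw, because the closed fingers are about 30 x 19 mm and the caps are 46 mm apart. I'll close the claw and go above blue.

Emit:
{"method": "drive_tool", "body": {
  "moves": [
    {"delta_pos": [-36, 29.5, 0], "turn": 0, "claw": 0},
    {"delta_pos": [-36, 29.5, 0], "turn": 0, "claw": 0},
    {"delta_pos": [-36, 29.5, 0], "turn": 0, "claw": 0},
    {"delta_pos": [-36, 29.5, 0], "turn": 0, "claw": 0},
    {"delta_pos": [-36, 29.5, 0], "turn": 0, "claw": 0},
    {"delta_pos": [-36, 29.5, 0], "turn": 0, "claw": 0},
    {"delta_pos": [-36, 29.5, 0], "turn": 0, "claw": 0},
    {"delta_pos": [-36, 29.5, 0], "turn": 0, "claw": 0},
    {"delta_pos": [-36, 29.5, 0], "turn": 0, "claw": 0},
    {"delta_pos": [-36, 29.5, 0], "turn": 0, "claw": 0},
    {"delta_pos": [-36, 29.5, 0], "turn": 0, "claw": 0},
    {"delta_pos": [-36, 29.5, 0], "turn": 0, "claw": 0}
  ]
}}

```text
time_s: 1.6
tcp_pos: [0.4985, -0.1075, 0.1881]
ee_rot: [[-0.941, -0.338, -0.001], [-0.338, 0.941, 0.0], [0.0, 0.0, -1.0]]
wrist_force: [0.3, 0.4, -0.6]
gripper_width: 0.004
gripper_force: 0.0
```

Emit:
{"method": "drive_tool", "body": {
  "moves": [
    {"delta_pos": [0, 0, 30], "turn": 0, "claw": 0},
    {"delta_pos": [0, 0, 30], "turn": 0, "claw": 0},
    {"delta_pos": [0, 0, 15], "turn": 0, "claw": 0},
    {"delta_pos": [0, 0, 0], "turn": 0, "claw": 0},
    {"delta_pos": [0, 0, 0], "turn": 0, "claw": 0}
  ]
}}

```text
time_s: 2.22
tcp_pos: [0.4991, -0.1092, 0.1144]
ee_rot: [[-0.941, -0.338, 0.002], [-0.338, 0.941, -0.0], [-0.002, -0.001, -1.0]]
wrist_force: [-0.0, 0.2, -0.0]
gripper_width: 0.003
gripper_force: 0.0
```

```bash
python3 - <<'E'
from h import *
o=[]
for n,(x,y) in dict(top=(240,160),side=(230,110)).items():
    c=cams.capture(n); o.append(cv2.resize(c["color"][y:y+100,x:x+110,::-1],(396,360),interpolation=cv2.INTER_CUBIC))
cv2.imwrite("pics/close1.png",np.hstack(o)); s=monitor.sense(); print(s["tcp_pos"],s["wrist_force"])
E
```

```text
[ 0.4990394  -0.10913951  0.11455582] [-0.0177515  -0.37011846 -1.6087443 ]
```

View pics/close1.png

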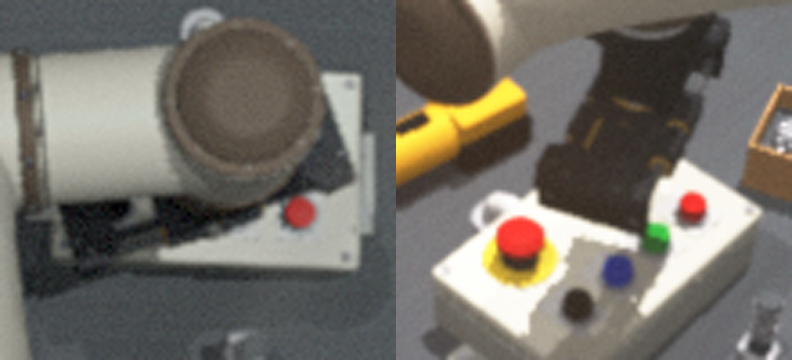

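```bash
python3 - <<'E'
from h import *
c=cams.capture("side"); E=np.array(c["extrinsics"]); Ei=np.linalg.inv(E)
s=monitor.sense(); t=np.array(s["tcp_pos"]); R=np.array(s["ee_rot"])
P=[t,t-[0,0,-.019],t+[0,0,.07],[.498,-.1075,.083],t+[0,0,.07]+R[:,1]*.095,t+[0,0,.07]-R[:,1]*.095]
uv=cv2.projectPoints(np.array(P),cv2.Rodrigues(Ei[:3,:3])[0],Ei[:3,3],K(c),np.array(c["dist"]))[0][:,0]
print(uv.round(1))
im=cv2.resize(c["color"][100:220,220:340,::-1],None,fx=5,fy=5,interpolation=cv2.INTER_CUBIC)
im=cv2.convertScaleAbs(im,alpha=1.6,beta=30)
for p in uv: cv2.circle(im,tuple(int(v) for v in (p-[220,100])*5+2.5),4,(255,0,255),1)
cv2.imwrite("pics/close2.png",im)
vv,uu=np.mgrid[100:220:6,260:340:6]; uvg=np.c_[uu.ravel(),vv.ravel()]
print(np.round(bydepth(c,uvg)[:,2]*1000).astype(int).reshape(uu.shape))
E
```

```text
[[292.6 176. ]
 [293.1 171.2]
 [294.4 157.6]
 [291.7 184.1]
 [281.3 183.9]
 [306.  134.2]]
[[499 505 511 517 525 529 534 539 544 549 554 560 562 567]
 [489 496 501 507 514 518 523 527 531 536 540 544 548 554]
 [479 483 488 493 499 503 506 512 514 516 520   4   2   2]
 [472 467 470 474 476 334 340 346 336 331 261   4   1   3]
 [462 448   0   4   1 325 326 329 325 257 246  -1   0   4]
 [448   2   1   1   0 282 287 295 286 238   0   5  -2   1]
 [ 60   1   0   3 240 267 272 279 255 244   1   3   1  45]
 [ 48  34  -1   2 262 253 261 262 242   5   4   2  53  29]
 [ 30  14   0 237 251 241 243 257 244   2  -1   0  29  43]
 [  3   2 264 263 261 260 233 239 227   0  -2  -2  40  45]
 [  1  -6 256 262 263 263 262 262  68  70   1   6  16  23]
 [ 38  68 225 233 245 252 260  68  86  82  66  68   0   0]
 [ 98  97  67  65  65 225 231  82  70  71  66  67   1  -1]
 [ 97  97  65  67  64  68  68  82  67  69  67  38  -2   0]
 [ 69  71  68  66  68  84  69  66  69  63  39   6   1   0]
 [ 68  65  65  66  65  73  68  65  66  36   2   3   1   1]
 [ 67  66  67  81  77  68  67  62  38  -1   1   2  70  -1]
 [ 63  67  69  68  69  65  61  34   3  -1  -2   1  49   2]
 [ 33  55  66  65  67  56  30   1   2   2   5  11  21   3]
 [  8  22  43  63  48  29   0   0   0  -1   2  -1   3   3]]
```

View pics/close2.png

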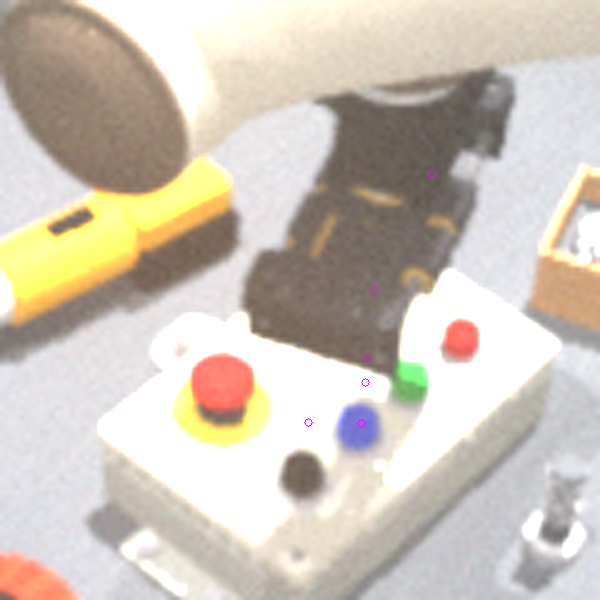

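The TCP projects just above the blue cap, with the fingertips hidden behind the gripper body's corner (side picture: TCP at about (293,176), blue at (292,184)). That is consistent, so I'll go down and watch the force.

Emit:
{"method": "drive_tool", "body": {
  "moves": [
    {"delta_pos": [0, 0, 15], "turn": 0, "claw": 0},
    {"delta_pos": [0, 0, 10], "turn": 0, "claw": 0},
    {"delta_pos": [0, 0, 2], "turn": 0, "claw": 0},
    {"delta_pos": [0, 0, 2], "turn": 0, "claw": 0},
    {"delta_pos": [0, 0, 1], "turn": 0, "claw": 0},
    {"delta_pos": [0, 0, 1], "turn": 0, "claw": 0},
    {"delta_pos": [0, 0, 0], "turn": 0, "claw": 0}
  ]
}}

```text
time_s: 3.25
tcp_pos: [0.4983, -0.109, 0.0825]
ee_rot: [[-0.941, -0.338, 0.0], [-0.338, 0.941, 0.0], [-0.0, -0.0, -1.0]]
wrist_force: [-0.7, 1.3, 0.3]
gripper_width: 0.009
gripper_force: 0.0
```

Emit:
{"method": "drive_tool", "body": {
  "moves": [
    {"delta_pos": [0, 0, 1], "turn": 0, "claw": 0},
    {"delta_pos": [0, 0, 1], "turn": 0, "claw": 0},
    {"delta_pos": [0, 0, 0], "turn": 0, "claw": 0}
  ]
}}

```text
time_s: 3.62
tcp_pos: [0.4981, -0.109, 0.0803]
ee_rot: [[-0.941, -0.338, -0.0], [-0.338, 0.941, 0.0], [0.0, 0.0, -1.0]]
wrist_force: [0.0, 0.4, -0.2]
gripper_width: 0.003
gripper_force: 0.0
```

Emit:
{"method": "drive_tool", "body": {
  "moves": [
    {"delta_pos": [0, 0, 1], "turn": 0, "claw": 0},
    {"delta_pos": [0, 0, 0], "turn": 0, "claw": 0}
  ]
}}

```text
time_s: 3.88
tcp_pos: [0.4981, -0.109, 0.0792]
ee_rot: [[-0.941, -0.338, -0.0], [-0.338, 0.941, 0.0], [0.0, 0.0, -1.0]]
wrist_force: [-0.2, 0.5, 0.9]
gripper_width: 0.004
gripper_force: 0.0
```

Emit:
{"method": "drive_tool", "body": {
  "moves": [
    {"delta_pos": [0, 0, 1], "turn": 0, "claw": 0},
    {"delta_pos": [0, 0, 0], "turn": 0, "claw": 0}
  ]
}}

```text
time_s: 4.12
tcp_pos: [0.4981, -0.109, 0.0783]
ee_rot: [[-0.941, -0.338, -0.0], [-0.338, 0.941, 0.0], [0.0, 0.0, -1.0]]
wrist_force: [0.1, -0.1, -0.7]
gripper_width: 0.005
gripper_force: 0.0
```

There is no force yet, although the cap top should be at 0.083. I'll look before pressing further.

```bash
python3 - <<'E'
from h import *
c=cams.capture("side")
im=cv2.resize(c["color"][130:210,240:330,::-1],(720,600),interpolation=cv2.INTER_CUBIC)
cv2.imwrite("pics/close3.png",cv2.convertScaleAbs(im,alpha=1.8,beta=40))
E
```

```text
(no output)
```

View pics/close3.png

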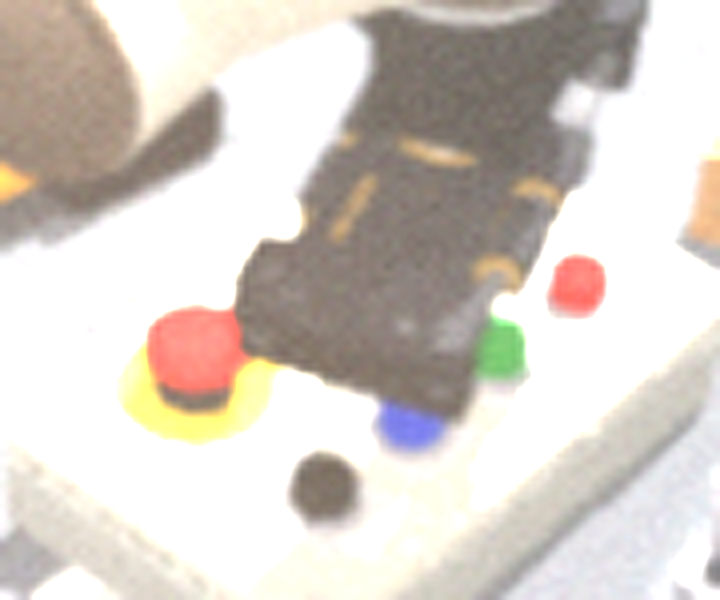

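The image shows blue at about (410,425) uncovered at its front, with the fingertips hidden behind the gripper body. I'll rise and turn so that the camera can see the tips.

Emit:
{"method": "drive_tool", "body": {
  "moves": [
    {"delta_pos": [0, 0, -12], "turn": 0, "claw": 0},
    {"delta_pos": [0, 0, -12], "turn": 0, "claw": 0},
    {"delta_pos": [0, 0, 0], "turn": 0.18, "claw": 0},
    {"delta_pos": [0, 0, 0], "turn": 0.18, "claw": 0},
    {"delta_pos": [0, 0, 0], "turn": 0.18, "claw": 0},
    {"delta_pos": [0, 0, 0], "turn": 0.18, "claw": 0},
    {"delta_pos": [0, 0, 0], "turn": 0.18, "claw": 0},
    {"delta_pos": [0, 0, 0], "turn": 0.18, "claw": 0},
    {"delta_pos": [0, 0, 0], "turn": 0, "claw": 0},
    {"delta_pos": [0, 0, 0], "turn": 0, "claw": 0}
  ]
}}

```text
time_s: 5.42
tcp_pos: [0.4984, -0.109, 0.1029]
ee_rot: [[-0.743, 0.669, 0.001], [0.669, 0.743, 0.0], [-0.001, 0.001, -1.0]]
wrist_force: [0.1, -1.1, 0.1]
gripper_width: 0.005
gripper_force: 0.0
```

```bash
python3 - <<'E'
from h import *
c=cams.capture("side"); Ei=np.linalg.inv(np.array(c["extrinsics"]))
s=monitor.sense(); t=np.array(s["tcp_pos"]); print(t,np.round(s["joints"],1),np.round(s["wrist_force"],1))
P=[t,[.498,-.1075,.083]]
uv=cv2.projectPoints(np.array(P),cv2.Rodrigues(Ei[:3,:3])[0],Ei[:3,3],K(c),np.array(c["dist"]))[0][:,0]
print(uv)
im=cv2.resize(c["color"][130:210,240:330,::-1],(720,640),interpolation=cv2.INTER_CUBIC)[:600]
im=cv2.convertScaleAbs(im,alpha=1.8,beta=40)
for p in uv: cv2.circle(im,tuple(int(v) for v in (p-[240,130])*8+4),4,(255,0,255),1)
cv2.imwrite("pics/close4.png",im)
vv,uu=np.mgrid[150:192:3,276:312:3]; uvg=np.c_[uu.ravel(),vv.ravel()]
print(np.round(bydepth(c,uvg)[:,2]*1000).astype(int).reshape(uu.shape))
E
```

```text
[ 0.49836355 -0.10899449  0.10274687] [   5.9   15.7  -22.5    0.   -51.7 -137.9] [0.  1.  0.1]
[[292.42891763 178.97317735]
 [291.7109303  184.12229778]]
[[240 243 240 237 237 237 238 235 234 235 229 231]
 [ -1   0  67 230 231 233 231 198 228 231 229 230]
 [226 227 225 228 231 232 229 222 223 230 228 227]
 [ 66  67  65 220 220 222 220 187 211 217 217 216]
 [ 66  68  79  84  70 180 177 179 181  64  66  67]
 [ 66  73  77  79  71 173 169 166  66  69  68  83]
 [ 67  65  70  73  67 154 157 158  66  69  66  82]
 [ 65  69  68  69  67 146 145 145  65  66  69  69]
 [ 68  68  66  65  66  68  67  68  83  83  84  66]
 [ 65  67  67  68  64  67  67  70  82  86  79  65]
 [ 65  67  66  66  64  70  67  69  74  75  70  67]
 [ 67  67  66  68  83  85  83  66  70  68  67  67]
 [ 64  66  70  68  78  85  82  66  67  65  67  67]
 [ 68  69  63  68  72  73  70  68  67  67  67  67]]
```

View pics/close4.png

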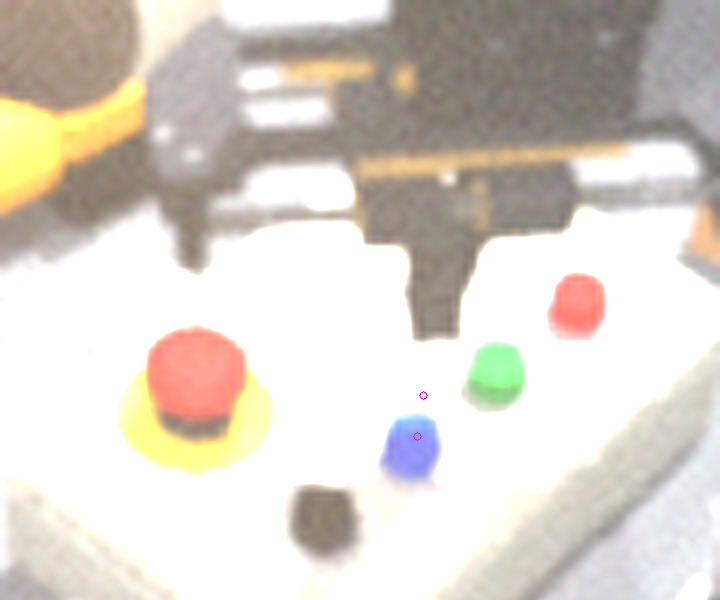

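The picture shows the real fingertip at about (435,338) of the crop, roughly 40 mm above the reported TCP (circle at (423,395)). Depth agrees, giving a tip at z of about 0.143 where 0.103 is reported. I'll measure the true tip.

```bash
cat >> h.py <<'E'
def tip():
    c=cams.capture("side"); t=np.array(monitor.sense()["tcp_pos"])
    vv,uu=np.mgrid[140:195,270:325]; uv=np.c_[uu.ravel(),vv.ravel()]; p=bydepth(c,uv)
    k=(p[:,2]>t[2]+.015)&(p[:,2]<t[2]+.095)&(np.hypot(*(p[:,:2]-t[:2]).T)<.05); k&=p[:,2]>.105
    q=p[k]; return c,t,uv[k],q
E
python3 - <<'E'
from h import *
c,t,uv,q=tip(); R=np.array(monitor.sense()["ee_rot"])
print(t,len(q))
for v in sorted(set(uv[:,1])):
    s=uv[:,1]==v; l=(q[s]-t)@R
    print(v,uv[s,0].min(),uv[s,0].max(),"z",q[s,2].mean().round(4),"xy",q[s,:2].mean(0).round(4),"tool x,y mm",(l.mean(0)*1000).round(1))
E
```

```text
[ 0.49829151 -0.10902837  0.1026354 ] 122
153 297 297 z 0.1953 xy [ 0.498  -0.1173] tool x,y mm [ -5.4  -6.3 -92.7]
154 297 297 z 0.1939 xy [ 0.4966 -0.1157] tool x,y mm [ -3.2  -6.1 -91.3]
158 297 299 z 0.1916 xy [ 0.4872 -0.1082] tool x,y mm [  8.7  -6.8 -89. ]
159 297 299 z 0.1899 xy [ 0.486  -0.1069] tool x,y mm [ 10.5  -6.6 -87.3]
160 297 300 z 0.1861 xy [ 0.485  -0.1081] tool x,y mm [ 10.4  -8.2 -83.4]
161 296 301 z 0.1825 xy [ 0.4848 -0.1083] tool x,y mm [ 10.5  -8.5 -79.8]
162 291 300 z 0.1796 xy [ 0.4898 -0.1028] tool x,y mm [ 10.5  -1.1 -76.9]
163 291 300 z 0.176 xy [ 0.4895 -0.1029] tool x,y mm [ 10.6  -1.3 -73.4]
164 291 300 z 0.1726 xy [ 0.4892 -0.1029] tool x,y mm [ 10.9  -1.5 -70. ]
165 290 299 z 0.1662 xy [ 0.4929 -0.1029] tool x,y mm [  8.1   0.9 -63.6]
166 290 299 z 0.1628 xy [ 0.492  -0.1033] tool x,y mm [  8.5   0.  -60.1]
167 290 298 z 0.1582 xy [ 0.4932 -0.1033] tool x,y mm [  7.6   0.9 -55.5]
168 290 298 z 0.155 xy [ 0.4927 -0.103 ] tool x,y mm [  8.2   0.7 -52.4]
169 291 298 z 0.1528 xy [ 0.4907 -0.1028] tool x,y mm [  9.8  -0.5 -50.2]
170 291 298 z 0.1498 xy [ 0.49   -0.1024] tool x,y mm [ 10.6  -0.6 -47.2]
171 291 298 z 0.146 xy [ 0.4905 -0.1019] tool x,y mm [ 10.5   0.1 -43.4]
172 291 298 z 0.1422 xy [ 0.4896 -0.1027] tool x,y mm [ 10.7  -1.1 -39.6]
173 291 297 z 0.1386 xy [ 0.4909 -0.1012] tool x,y mm [ 10.7   0.9 -36. ]
```

Laterally the fingers are right: the front face is at tool x = +10 and they are centred in y. The true tip is about 35 mm above the reported TCP. Contact should therefore read about z = 0.048 and fully in about 0.042, so I'll creep down on force.

Emit:
{"method": "drive_tool", "body": {
  "moves": [
    {"delta_pos": [0, 0, 20], "turn": 0, "claw": 0},
    {"delta_pos": [0, 0, 15], "turn": 0, "claw": 0},
    {"delta_pos": [0, 0, 8], "turn": 0, "claw": 0},
    {"delta_pos": [0, 0, 4], "turn": 0, "claw": 0},
    {"delta_pos": [0, 0, 2], "turn": 0, "claw": 0},
    {"delta_pos": [0, 0, 0], "turn": 0, "claw": 0},
    {"delta_pos": [0, 0, 0], "turn": 0, "claw": 0}
  ]
}}

```text
time_s: 6.4
tcp_pos: [0.4985, -0.109, 0.0537]
ee_rot: [[-0.742, 0.671, 0.001], [0.671, 0.742, 0.0], [-0.001, 0.001, -1.0]]
wrist_force: [0.1, -0.2, -0.9]
gripper_width: -0.001
gripper_force: 0.0
```

Emit:
{"method": "drive_tool", "body": {
  "moves": [
    {"delta_pos": [0, 0, 1], "turn": 0, "claw": 0},
    {"delta_pos": [0, 0, 1], "turn": 0, "claw": 0},
    {"delta_pos": [0, 0, 0], "turn": 0, "claw": 0}
  ]
}}

```text
time_s: 6.78
tcp_pos: [0.4981, -0.109, 0.0513]
ee_rot: [[-0.742, 0.671, -0.0], [0.671, 0.742, 0.0], [0.0, -0.0, -1.0]]
wrist_force: [-0.7, -0.2, -0.0]
gripper_width: 0.006
gripper_force: 0.0
```

Emit:
{"method": "drive_tool", "body": {
  "moves": [
    {"delta_pos": [0, 0, 1], "turn": 0, "claw": 0},
    {"delta_pos": [0, 0, 1], "turn": 0, "claw": 0},
    {"delta_pos": [0, 0, 0], "turn": 0, "claw": 0}
  ]
}}

```text
time_s: 7.15
tcp_pos: [0.4982, -0.109, 0.0493]
ee_rot: [[-0.742, 0.671, -0.0], [0.671, 0.742, -0.0], [-0.0, -0.0, -1.0]]
wrist_force: [0.8, -0.3, -0.1]
gripper_width: 0.003
gripper_force: 0.0
```

Emit:
{"method": "drive_tool", "body": {
  "moves": [
    {"delta_pos": [0, 0, 1], "turn": 0, "claw": 0},
    {"delta_pos": [0, 0, 1], "turn": 0, "claw": 0},
    {"delta_pos": [0, 0, 0], "turn": 0, "claw": 0}
  ]
}}

```text
time_s: 7.52
tcp_pos: [0.4983, -0.109, 0.0475]
ee_rot: [[-0.742, 0.671, 0.0], [0.671, 0.742, -0.0], [-0.0, 0.0, -1.0]]
wrist_force: [-1.3, 0.3, 3.1]
gripper_width: 0.007
gripper_force: 1.5
```

```bash
python3 - <<'E'
from h import *
c,t,uv,q=tip()
im=cv2.resize(c["color"][130:205,240:330,::-1],(720,600),interpolation=cv2.INTER_CUBIC)
cv2.imwrite("pics/close5.png",cv2.convertScaleAbs(im,alpha=1.6,beta=30)); print(t,np.round(monitor.sense()["wrist_force"],1))
E
```

```text
[ 0.4982645  -0.10900812  0.0474907 ] [-1.8  0.   3.1]
```

View pics/close5.png

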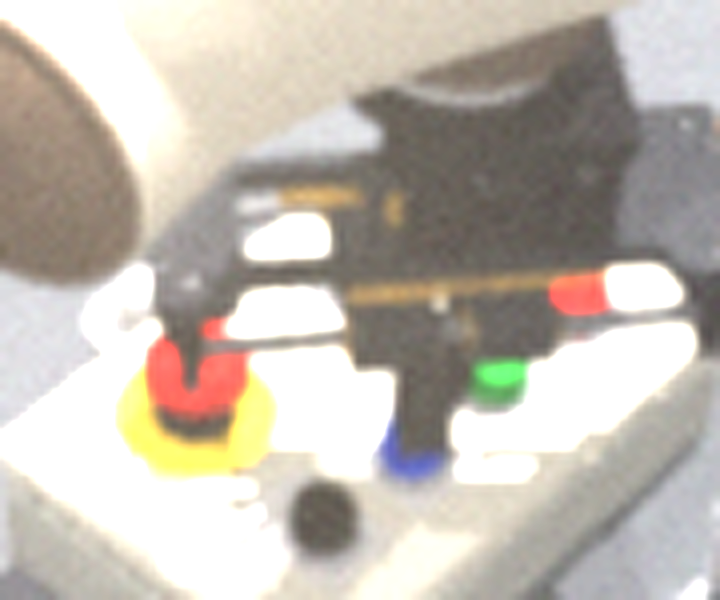

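The fingers are on the blue cap ((415,450) of the crop, 3.1 N). A peg on the gripper's side shows over the e-stop at (190,385), so I'll check its height and place first.

```bash
python3 - <<'E'
from h import *
c,t,uv,q=tip(); R=np.array(monitor.sense()["ee_rot"])
for v in range(168,186):
    u=np.arange(256,273); p=bydepth(c,np.c_[u,np.full(17,v)]); print(v,(p[:,2]*1000).round().astype(int))
for g in [(263,174),(264,176),(263,178)]:
    p=bydepth(c,[g])[0]; print(g,p.round(3),((p-t)@R*1000).round())
E
```

```text
168 [ 27  27  33 190 194 196 197 195 193 196 193 197 195 195 190  67  67]
169 [ 22  24  28 189 190 191 191 191 190 190 192 192 191 190 188  67  68]
170 [ 20  21  24  29 188 190 191 188 188 187 189 186 188 186  68  68  67]
171 [ 11  14  13  67 187 186 185 185 186 184  98 102  97  67  65  68  69]
172 [  7  65  66  95 182 183 181 180 181 182 170 170 170 170 171 171 169]
173 [ 64  68  95  97 177 179 180 177 177 178 168 170 168 171 167 170 169]
174 [ 66  69  93  98  98 100 163 172 174 174 166 164 168 170 167 167 167]
175 [ 71  66  97  96  97 101 160 172 167 167  99  99  97  97  98  96  68]
176 [ 65  70  95  97  97  98 158 163 165 166 100 100  98  98  97  93  67]
177 [ 70  67  94  97 897  99  98 163 163 159 101  98  97  97  96  93  68]
178 [ 67  64  94  93  94  98  96 158 155 158  97  96  99  93  93  91  67]
179 [ 68  69  89  95  94  96  93 156 153 156  95  95  94  95  92  68  66]
180 [69 65 66 89 92 92 93 93 96 94 91 91 94 91 88 66 67]
181 [67 68 68 72 71 88 92 91 91 93 88 90 89 74 64 68 67]
182 [64 69 69 65 71 71 74 75 87 86 75 72 69 68 70 70 67]
183 [65 68 68 67 73 73 71 73 71 71 74 71 71 70 66 66 68]
184 [68 68 71 69 68 68 70 70 71 70 73 68 70 66 65 68 64]
185 [ 64  66  66  70  70  68  68  67  68  67  69 897  68  69  69  67  68]
(263, 174) [ 0.528 -0.022  0.172] [  37.   84. -125.]
(264, 176) [ 0.526 -0.024  0.165] [  37.   82. -117.]
(263, 178) [ 0.527 -0.021  0.158] [  38.   84. -111.]
```

The peg's lowest point is at z of about 0.152, well above the e-stop at 0.099. I'll carry on pressing.

Emit:
{"method": "drive_tool", "body": {
  "moves": [
    {"delta_pos": [0, 0, 1], "turn": 0, "claw": 0},
    {"delta_pos": [0, 0, 1], "turn": 0, "claw": 0},
    {"delta_pos": [0, 0, 0], "turn": 0, "claw": 0}
  ]
}}

```text
time_s: 8.0
tcp_pos: [0.4983, -0.109, 0.0454]
ee_rot: [[-0.742, 0.671, 0.0], [0.671, 0.742, -0.0], [-0.0, 0.0, -1.0]]
wrist_force: [-1.2, 0.4, 4.5]
gripper_width: 0.006
gripper_force: 2.1
```

Emit:
{"method": "drive_tool", "body": {
  "moves": [
    {"delta_pos": [0, 0, 1], "turn": 0, "claw": 0},
    {"delta_pos": [0, 0, 1], "turn": 0, "claw": 0},
    {"delta_pos": [0, 0, 0], "turn": 0, "claw": 0}
  ]
}}

```text
time_s: 8.38
tcp_pos: [0.4983, -0.109, 0.0435]
ee_rot: [[-0.742, 0.671, 0.0], [0.671, 0.742, -0.0], [-0.0, 0.0, -1.0]]
wrist_force: [-0.9, 1.0, 5.9]
gripper_width: 0.006
gripper_force: 2.7
```

Emit:
{"method": "drive_tool", "body": {
  "moves": [
    {"delta_pos": [0, 0, 0.5], "turn": 0, "claw": 0},
    {"delta_pos": [0, 0, 0], "turn": 0, "claw": 0}
  ]
}}

```text
time_s: 8.62
tcp_pos: [0.4983, -0.109, 0.0432]
ee_rot: [[-0.742, 0.671, 0.0], [0.671, 0.742, -0.0], [-0.0, 0.0, -1.0]]
wrist_force: [-2.4, 1.6, 6.1]
gripper_width: 0.006
gripper_force: 3.4
```

Emit:
{"method": "drive_tool", "body": {
  "moves": [
    {"delta_pos": [0, 0, 0.5], "turn": 0, "claw": 0},
    {"delta_pos": [0, 0, 0], "turn": 0, "claw": 0}
  ]
}}

```text
time_s: 8.88
tcp_pos: [0.4983, -0.1091, 0.0432]
ee_rot: [[-0.742, 0.67, 0.0], [0.67, 0.742, -0.0], [-0.0, -0.0, -1.0]]
wrist_force: [-3.9, 1.2, 9.6]
gripper_width: 0.006
gripper_force: 4.9
```

The end stop is reached: travel stopped at 0.0432 and the force rose to 9.6 N. I'll let it up and move over green, 46 mm along -y.

Emit:
{"method": "drive_tool", "body": {
  "moves": [
    {"delta_pos": [0, 0, -4], "turn": 0, "claw": 0},
    {"delta_pos": [0, 0, -6], "turn": 0, "claw": 0},
    {"delta_pos": [0, 0, -15], "turn": 0, "claw": 0},
    {"delta_pos": [0, 0, 0], "turn": 0, "claw": 0},
    {"delta_pos": [-15.5, -17, 0], "turn": 0, "claw": 0},
    {"delta_pos": [-15.5, -17, 0], "turn": 0, "claw": 0},
    {"delta_pos": [0, 0, 0], "turn": 0, "claw": 0},
    {"delta_pos": [0, 0, 0], "turn": 0, "claw": 0}
  ]
}}

```text
time_s: 9.88
tcp_pos: [0.4981, -0.1548, 0.0671]
ee_rot: [[-0.741, 0.671, -0.0], [0.671, 0.741, 0.0], [0.001, -0.0, -1.0]]
wrist_force: [0.0, 1.3, 0.2]
gripper_width: 0.008
gripper_force: 0.0
```

```bash
python3 - <<'E'
from h import *
c,t,uv,q=tip()
im=cv2.resize(c["color"][130:205,240:330,::-1],(720,600),interpolation=cv2.INTER_CUBIC)
cv2.imwrite("pics/close6.png",cv2.convertScaleAbs(im,alpha=1.6,beta=30)); print(t,np.round(monitor.sense()["wrist_force"],1))
for col in HSV:
    uv,a=cap(c,col,(270,150,325,200)); print(col,uv,a,bydepth(c,[uv]).round(4))
E
```

```text
[ 0.4982338  -0.15460122  0.06720137] [-0.5  0.  -0.5]
blue [291.22222222 184.91666667] 36 [[ 0.4979 -0.1054  0.0816]]
green [301.80645161 176.03225806] 31 [[ 0.4952 -0.1481  0.0846]]
```

View pics/close6.png

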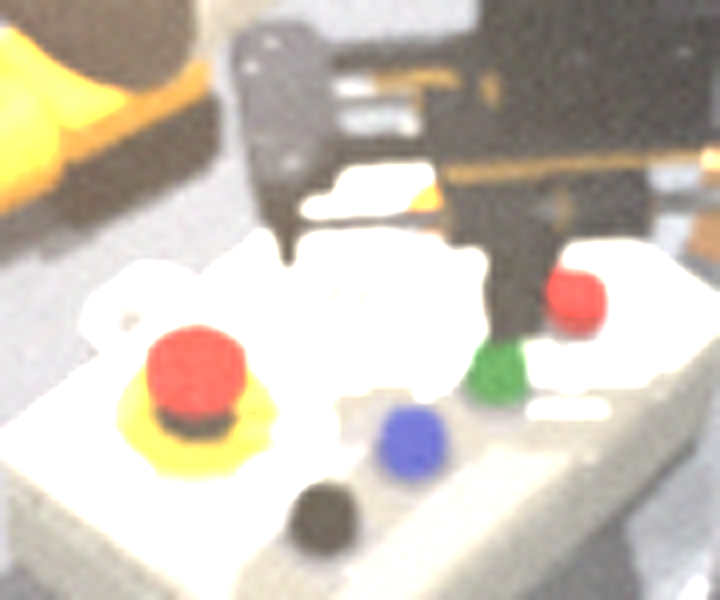

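The picture shows blue back up at (412,442) and the fingertip at (515,335), just above green (498,372). Pressing green.

Emit:
{"method": "drive_tool", "body": {
  "moves": [
    {"delta_pos": [0, 0, 10], "turn": 0, "claw": 0},
    {"delta_pos": [0, 0, 6], "turn": 0, "claw": 0},
    {"delta_pos": [0, 0, 1], "turn": 0, "claw": 0},
    {"delta_pos": [0, 0, 1], "turn": 0, "claw": 0},
    {"delta_pos": [0, 0, 1], "turn": 0, "claw": 0},
    {"delta_pos": [0, 0, 1], "turn": 0, "claw": 0},
    {"delta_pos": [0, 0, 0], "turn": 0, "claw": 0}
  ]
}}

```text
time_s: 10.8
tcp_pos: [0.4984, -0.1549, 0.0476]
ee_rot: [[-0.742, 0.671, 0.0], [0.671, 0.742, 0.0], [-0.0, 0.0, -1.0]]
wrist_force: [-0.7, 1.3, 3.4]
gripper_width: 0.005
gripper_force: 1.5
```

Emit:
{"method": "drive_tool", "body": {
  "moves": [
    {"delta_pos": [0, 0, 1], "turn": 0, "claw": 0},
    {"delta_pos": [0, 0, 1], "turn": 0, "claw": 0},
    {"delta_pos": [0, 0, 1], "turn": 0, "claw": 0},
    {"delta_pos": [0, 0, 0], "turn": 0, "claw": 0}
  ]
}}

```text
time_s: 11.3
tcp_pos: [0.4984, -0.155, 0.0444]
ee_rot: [[-0.742, 0.671, 0.0], [0.671, 0.742, 0.0], [-0.0, 0.0, -1.0]]
wrist_force: [-1.3, 2.6, 4.4]
gripper_width: 0.001
gripper_force: 2.4
```

Emit:
{"method": "drive_tool", "body": {
  "moves": [
    {"delta_pos": [0, 0, 1], "turn": 0, "claw": 0},
    {"delta_pos": [0, 0, 0], "turn": 0, "claw": 0},
    {"delta_pos": [0, 0, 0], "turn": 0, "claw": 0}
  ]
}}

```text
time_s: 11.68
tcp_pos: [0.4984, -0.155, 0.0435]
ee_rot: [[-0.742, 0.671, 0.0], [0.671, 0.742, 0.0], [-0.0, 0.0, -1.0]]
wrist_force: [-1.4, 2.9, 5.6]
gripper_width: 0.005
gripper_force: 2.7
```

Emit:
{"method": "drive_tool", "body": {
  "moves": [
    {"delta_pos": [0, 0, 0.5], "turn": 0, "claw": 0},
    {"delta_pos": [0, 0, 0.5], "turn": 0, "claw": 0},
    {"delta_pos": [0, 0, 0], "turn": 0, "claw": 0}
  ]
}}

```text
time_s: 12.05
tcp_pos: [0.4985, -0.155, 0.0432]
ee_rot: [[-0.742, 0.67, 0.0], [0.67, 0.742, -0.0], [-0.0, 0.0, -1.0]]
wrist_force: [-3.1, 3.1, 9.7]
gripper_width: 0.007
gripper_force: 4.7
```

Green is at its end stop too, with the same z and 9.7 N. I'll retreat straight up and clear.

Emit:
{"method": "drive_tool", "body": {
  "moves": [
    {"delta_pos": [0, 0, -4], "turn": 0, "claw": 0},
    {"delta_pos": [0, 0, -10], "turn": 0, "claw": 0},
    {"delta_pos": [0, 0, -30], "turn": 0, "claw": 0},
    {"delta_pos": [0, 0, -40], "turn": 0, "claw": 0},
    {"delta_pos": [0, 0, -40], "turn": 0, "claw": 0},
    {"delta_pos": [0, 0, -20], "turn": 0, "claw": 0},
    {"delta_pos": [0, 0, 0], "turn": 0, "claw": 0},
    {"delta_pos": [0, 0, 0], "turn": 0, "claw": 0},
    {"delta_pos": [0, 0, 0], "turn": 0, "claw": 0}
  ]
}}

```text
time_s: 13.18
tcp_pos: [0.4976, -0.155, 0.1849]
ee_rot: [[-0.742, 0.671, -0.003], [0.671, 0.742, 0.0], [0.002, -0.002, -1.0]]
wrist_force: [0.8, -0.1, 1.2]
gripper_width: 0.003
gripper_force: 0.0
```

```bash
python3 - <<'E'
from h import *
c=cams.capture("side"); s=monitor.sense(); print(s["time_s"],s["tcp_pos"],np.round(s["wrist_force"],1))
for col in HSV:
    uv,a=cap(c,col,(270,150,325,205)); print(col,uv,a,bydepth(c,[uv]).round(4))
cv2.imwrite("pics/end.png",cv2.resize(c["color"][...,::-1],(768,576)))
E
```

```text
13.225 [ 0.49772337 -0.15498833  0.18504618] [ 0.1 -0.3 -0.2]
blue [289.4 182.8] 5 [[ 0.5051 -0.1061  0.0842]]
green [301.73529412 175.35294118] 34 [[ 0.4978 -0.1513  0.0828]]
```

View pics/end.png

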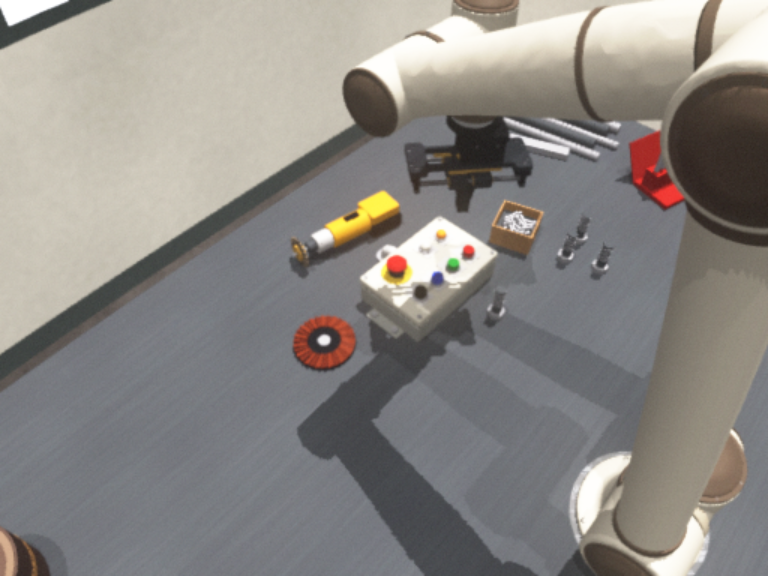

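The hand is clear above the station. Blue (437,278) and green (453,264) are both up, and every loose item is where it was. Handing in.

```bash
python3 -c "
from station import ticket; print(ticket.finish_job())"
```

```text
the job is handed in; nothing more can be done
None
```

I pressed blue reset and then green start all the way in, each with under about 10 N. Both caps came back up, the hand is clear, nothing else was touched, and the job was handed in at about 13 s.

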